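# Back the strap winch off one notch

## Task

The empty strap winch on the bench stands one notch too far forward for a strap to be threaded. With a fingertip throw its pawl up and over until it rests clear on the stop, push the crank backward (clockwise as seen from the crank's side) by one notch only, then tip the pawl back over so that it drops fully into the next tooth gap and locks the wheel. Push lightly, since the winch is not bolted down and must not be shoved along, tipped or lifted, and leave the bolts, the steel bush and the tape beside it where they are.

Things in the scene. Friction and masses are not known exactly. Their poses are not given: they have to be found in the camera images.
- winch: grey hand winch for a lashing strap, 5 kg, standing loose on the bench. Origin on the bench below the middle of its shaft; own x axis along the level shaft, away from the crank side; own y to the left seen from the crank side (the robot's side); z up. Base plate x = -75 to 75 mm, y = -125 to 80 mm; the front side plate (x = -50 mm) is at most 145 mm high
- shaft_axis (a point): point on the shaft's centre line at the depth of the crank handle (x = -120 mm, y = 0, 115 mm above the bench); wheel, drum and crank turn together about this line, the winch's x axis
- crank_grip (a point): middle of the black crank handle, 22 mm thick, sticking out forward (x = -85 to -155 mm), 100 mm from the shaft's axis. It starts about 45 degrees left of the top; backward carries it to the right, one notch (36 degrees) bringing it to about 10 degrees left of the top. With the pawl clear it takes 2 to 4 N at the handle and stays where it is left
- pawl_peg (a point): point (x = -100 mm) on the pawl's finger peg, a bare steel pin 10 mm thick sticking out forward (x = -64 to -120 mm), 55 mm from the pivot. It starts 149 mm above the bench, 27 degrees left of upright over the pivot; thrown clear it lies 43 degrees right of upright, 10 mm lower. A sideways push under 3 N swings it over in an arc
- pawl_pin (a point): point on the axis of the pawl's pivot (along the winch's x axis), at the same depth as the peg point: x = -100 mm, y = -82 mm, 99 mm above the bench. Fixed to the winch
- pawl (a joint): swing of the pawl about its pin, rad: about 0 (-0.02) with the nose at the bottom of a tooth gap, growing as it is thrown to the right; 1.22 on its stop. No spring: gravity holds it in the teeth or on the stop. It balances at 0.45 to 0.5; from 0.55 up it falls over onto the stop and stays there, from 0.4 down it falls into the teeth
- ratchet (a joint): turn of wheel, drum and crank, rad: 0 when a tooth bears on the seated pawl in the starting notch, growing backward (clockwise from the crank's side); one notch is 0.628. Starts at -0.14 to -0.02: each gap has about 0.2 of play. The pawl drops fully into the next gap when this stands between 0.42 and 0.62; above 0.63 it lands on a tooth instead
- bush_mid (a point): middle (33 mm up) of a loose turned steel tube, 42 mm across, 66 mm high, upright on the bench left of the winch; leave alone
- bolt_long_mid (a point): middle of a loose hexagon bolt, 70 mm long, lying on the bench in front of the winch; leave alone
- bolt_short_mid (a point): middle of a loose round-headed bolt, 47 mm long, lying on the bench in front of the winch; leave alone
- tape_mid (a point): centre (12 mm up) of a loose roll of grey tape, 85 mm across, 25 mm high, flat on the bench right of the winch; leave alone
- wheel_mid (a point): centre of the dark ratchet wheel, 12 mm thick, in front of the side plate (x = -58 mm, 115 mm above the bench); 10 saw teeth, 124 mm over the tips, so its top is 177 mm above the bench. The pawl lies on its upper right, in the same plane

How it is judged:
On the way, in this order (a step that is already met when the one before it is completed fails the run):
1. the pawl is thrown over and lies clear, on its stop, the wheel still in its first notch (value of joint pawl above 1 rad and value of joint ratchet below 0.3 rad), for 0.2 s.
2. with the pawl clear, the wheel is turned back by one notch (value of joint pawl above 0.9 rad and value of joint ratchet between 0.36 and 0.66 rad), for 0.2 s.
At the end, for the whole second after the job is handed in: The pawl is down at the bottom of the next tooth gap (joint under 0.05 rad), the wheel at rest one notch back (between 0.36 and 0.66 rad), and the winch stands flat within 20 mm of where it stood (value of joint pawl below 0.05 rad and value of joint ratchet between 0.36 and 0.66 rad and angle between winch's own z axis and vertical below 0.03 rad and distance of winch from where it was at the start of the episode below 0.02 m and velocity of joint ratchet between -0.05 and 0.05 rad/s); the robot touches nothing.
It fails at once if the winch is shoved more than 20 mm or tipped or lifted (distance of winch from where it was at the start of the episode above 0.02 m or angle between winch's own z axis and vertical above 0.08 rad).
It fails at once if the wheel is turned back well past one notch (value of joint ratchet above 0.95 rad).
It fails at once if a bolt, the bush or the tape is moved more than 15 mm (distance of any of bush_mid, bolt_long_mid, bolt_short_mid, tape_mid from where it was at the start of the episode above 0.015 m).
It also fails if it takes over 51 s, if anything falls off the work surface, if the arm or the gripper's body presses on something with over 40 N, if the wrist force passes 120 N, or if a joint passes its speed limit or range.

## Robot

A 6-joint arm with a two-finger parallel gripper is mounted at the origin on a cart in front of the work surface, level with it; the furniture and walls round the work are solid. World frame = base frame: x ahead of the robot, y to its left, z up, the work surface at z = 0. Lengths are in m, angles in rad, forces in N, time in s.
With the tool pointing down it reaches from about 0.375 to 0.9 m from the base axis. Payload 3.1 kg.
Tool frame: the origin (TCP) lies on the centre line of the jaws, within the pads' length; the fingertips stand 19 mm ahead of it and the grasp point (between the pads) is the TCP; z points along the fingers, y is the direction in which the jaws open and shut (so a half turn about z gives the same grasp; the last joint's range is limited). The gripper opens to 85 mm and grips with 20 to 120 N. Pads are 22 mm wide; open, the fingers measure 114 mm over their backs; the gripper's body (76 mm by 85 mm) begins 54 mm behind the grasp point. The pads swing forward as they close: fully open they stand 13 mm farther back than shut.
Start: joints at [-1.335, 0.527, 1.433, -0, 1.181, -0.178], TCP at [0.252, -0.572, 0.25] pointing down, gripper open.
Joint ranges: [-3.08, 3.08], [-0.75, 2.2], [0.22, 2.44], [-1.43, 4.57], [0, 2.65], [-2.85, 2.85]. Speed limits (rad/s): [2.79, 2.79, 3.14, 3.14, 3.14, 3.14].

## Interface

Orientations are given as a unit quaternion [x, y, z, w].
In Python, from station import manip, imaging, workorder gives the robot as it stands.
- The arm moves only by the shell command python3 -m creep 'ROWS' [FORCE]. ROWS is a JSON object of lists of equal length, an entry for each row: "claw": the finger opening in cm, from 0 to 8.54; "dp": the shift along the tool's x, y, z in cm, a list of three; "roll": the turn about the tool's z in rad. In form: {"claw": [claw, ...], "dp": [[dx, dy, dz], ...], "roll": [roll, ...]}. A call has 1 to 12 rows; each row is the pose to reach, as a shift and turn from the pose commanded when the call began, along the tool's axes at that moment; what a row does not reach only later rows make up. A row lasts 1/10 s, in which the tool goes at most 50 mm and 8.59 degrees, less where a joint would pass 70% of its speed; a pose out of reach is approached as far as the arm can. A call with a gripper value outside its range is refused whole. The fingers move at their own pace and stop on an object; FORCE is the grip in N (left out, the last holds). Time passes only in rows, so rows that repeat a pose let the fingers close. It gives the time, the measured TCP pose, the force and the opening at its end, in the units of the state.
- manip.sense(): the state, without advancing time (a new reading comes with each control period).
- imaging.snapshot(name): name is "scene" or "side" or "wrist"; returns a dict with "image" (400x640x3 uint8, red, green, blue), "z_map" (400x640 float32, m along the optical axis (not along the pixel's ray), 0 where there is no reading), "vfov" (degrees; the focal length in pixels is half the picture's height over the tangent of half this angle, whatever the lens; pixels are square), "cx", "cy" (the principal point, pixels), "R" (3x3) and "t" (3): a world point X has camera coordinates R X + t. Camera axes: x right, y down, z forward; pixel columns grow to the right and rows downward; lengths in m; the calibration is good to about 2 mm. A picture is of the moment at which its call begins.
- workorder.sign_off(): hands the job in, once; it reports no verdict.
The state is a dict: "t": time; "q": joint angles; "qd": joint speeds; "tau": joint torques, N m; "tcp_pos": TCP position; "tool_rot": TCP orientation; "force": force on the tool from outside, world axes, zero at the start; "ft_torque": the same for the moment, N m; "finger_gap": opening from 0.0 (shut) to 1.0 (fully open).
Only numpy, scipy, OpenCV 4.12 (cv2) and the standard library are available. Lean on these libraries where they do the work, as an engineer would, in place of code of your own. Each camera call takes 0.05 s, during which the arm holds its last target.

## Working session

There is one attempt and no reset: what is moved stays moved. The work goes in short steps, Python scripts to look and compute and a shell command to move; the robot and the scene stay as the last step left them, time stands still between calls to the robot, and variables do not carry over. Pictures are saved under pics/ and viewed, and the job is handed in when it is done.

```bash
ls; mkdir -p pics; cat > h.py <<'E'
import numpy as np,cv2
from station import manip,imaging,workorder
def snap(n,f):
    s=imaging.snapshot(n); cv2.imwrite('pics/'+f+'.png',s['image'][:,:,::-1]); np.savez('pics/'+f+'.npz',**{k:np.array(v) for k,v in s.items()}); return s
def load(f): return dict(np.load('pics/'+f+'.npz'))
def foc(s): return 200/np.tan(np.radians(float(s['vfov'])/2))
def pt(s,u,v,r=0):
    z=s['z_map'][int(v)-r:int(v)+r+1,int(u)-r:int(u)+r+1]; z=np.median(z[z>0]) if (z>0).any() else np.nan
    return ray(s,u,v,z)
def ray(s,u,v,z):
    f=foc(s);c=np.array([(u-s['cx'])/f*z,(v-s['cy'])/f*z,z]); return s['R'].T@(c-s['t'])
def proj(s,X):
    c=s['R']@np.array(X)+s['t']; f=foc(s); return c[0]/c[2]*f+s['cx'],c[1]/c[2]*f+s['cy']
E
python3 - <<'E'
from h import *
for n in('scene','side','wrist'):
    s=snap(n,n+'0'); print(n,s['vfov'],s['cx'],s['cy'],(-s['R'].T@s['t']).round(3),s['R'][2].round(3))
print(manip.sense())
E
```

```text
pics
scene 52.284910916316775 315.43785665704615 199.01020878838918 [-0.035 -0.235  0.647] [ 0.665  0.445 -0.6  ]
side 48.78760572317416 325.8595704316724 199.94272218980444 [0.423 0.875 0.569] [ 0.151 -0.848 -0.509]
wrist 60.5535084508796 321.1054934658023 198.12266171162818 [ 0.316 -0.543  0.372] [-0.252 -0.109 -0.962]
{'t': 0.15, 'q': array([-1.33451021e+00,  5.28271866e-01,  1.43359869e+00, -4.47811827e-06,
        1.18139017e+00, -1.78453197e-01]), 'qd': array([-1.16683528e-04, -1.78874851e-03, -3.03233573e-03,  1.48857488e-03,
       -4.92505668e-04,  5.40086738e-05]), 'tau': array([ 7.77573496e-04, -4.42742550e+01, -1.78276938e+01, -3.46086053e-04,
        5.62459012e-03, -1.69759012e-06]), 'tcp_pos': array([ 0.25177615, -0.57148719,  0.24954952]), 'tool_rot': array([ 9.78575337e-01,  2.05887385e-01, -2.61838426e-05, -8.33626782e-04]), 'force': array([0.85928224, 0.9372446 , 0.51338609]), 'ft_torque': array([ 0.02454948,  0.00717993, -0.01592328]), 'finger_gap': 1.0022519440854745}
```

View pics/scene0.png

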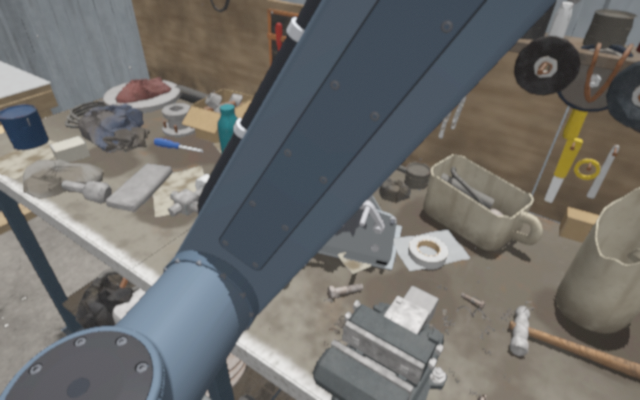

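View pics/side0.png

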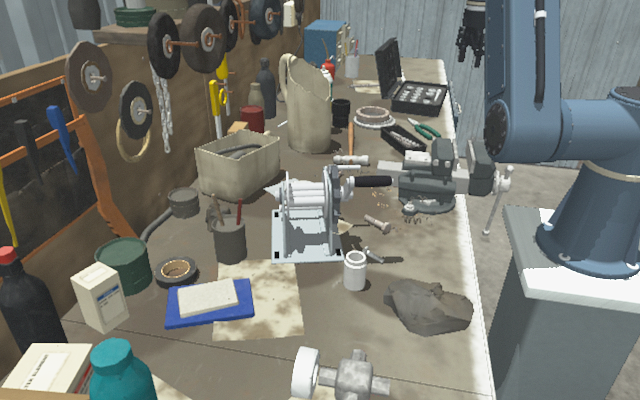

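The scene view is blocked by the arm. The side view shows the winch at about (310,210), the crank grip at (373,181), the bush at (355,270) and the bolts near (375,225) and (380,255). I'll zoom in.

```bash
python3 - <<'E'
from h import *
s=load('side0')
im=s['image'][150:300,250:450,::-1]; cv2.imwrite('pics/side0z.png',cv2.resize(im,None,fx=4,fy=4,interpolation=cv2.INTER_CUBIC))
for u,v in[(360,180),(373,181),(388,181),(355,257),(275,256),(340,257),(277,215),(320,215),(376,225),(375,255)]: print(u,v,pt(s,u,v,1).round(3))
E
```

```text
360 180 [0.488 0.159 0.19 ]
373 181 [0.465 0.154 0.189]
388 181 [0.438 0.144 0.187]
355 257 [0.482 0.212 0.054]
275 256 [0.649 0.184 0.007]
340 257 [0.518 0.16  0.009]
277 215 [0.688 0.036 0.009]
320 215 [0.589 0.017 0.011]
376 225 [0.456 0.024 0.008]
375 255 [0.448 0.143 0.013]
```

View pics/side0z.png

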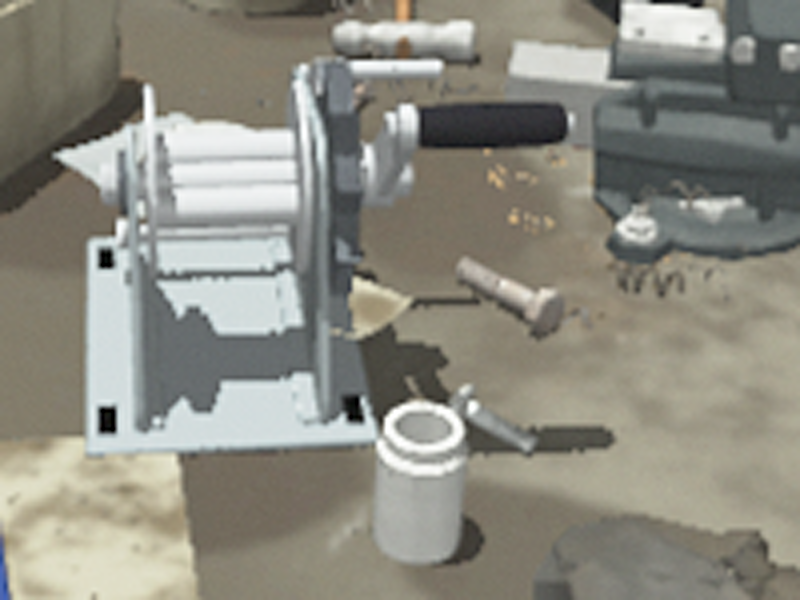

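View pics/wrist0.png

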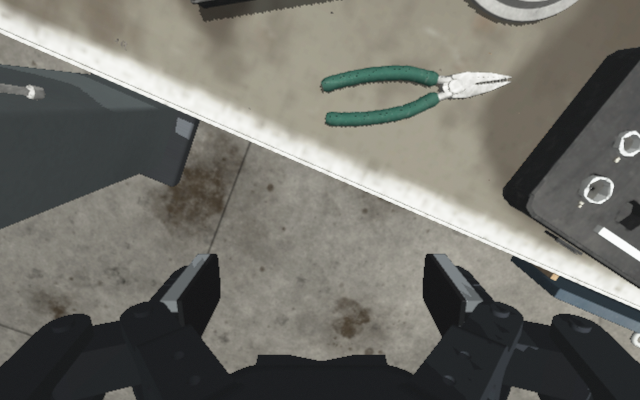

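The wrist view shows only pliers and the bench edge. The zoomed side view shows the winch well: base-plate corners near (271,263) and (344,262), grip axis from (353,181) to (392,181), peg from (337,167) to (360,167). Next I work out the winch frame.

```bash
python3 - <<'E'
from h import *
s=load('side0'); f=foc(s); 
v,u=np.mgrid[0:400,0:640]; z=s['z_map'].astype(float)
C=np.stack([(u-s['cx'])/f*z,(v-s['cy'])/f*z,z],-1); P=(C-s['t'])@s['R']; P[z==0]=np.nan
np.save('pics/P.npy',P)
def onp(u,v,h):
    d=ray(s,u,v,1)-ray(s,u,v,0); o=ray(s,u,v,0); return o+d*(h-o[2])/d[2]
A=onp(271,263,.008);B=onp(344,262,.008);Cc=onp(272.5,209,.008); print(A,B,Cc,np.linalg.norm(A-B),np.linalg.norm(A-Cc))
print('yaw edge',np.arctan2(*(A-B)[[1,0]]), np.arctan2(*(A-Cc)[[1,0]])-np.pi/2)
# grip: dark pixels
im=s['image'].astype(int); m=(im.max(2)<60)&(u>345)&(u<400)&(v>170)&(v<195)
Q=P[m]; Q=Q[np.isfinite(Q).all(1)&(Q[:,2]>.16)]; c=np.median(Q,0); w=np.linalg.svd(Q-Q.mean(0),full_matrices=0)[2][0]; print('grip',len(Q),c,w,np.arctan2(w[1],w[0]),Q.min(0),Q.max(0))
for uu in range(336,362,3):
    print(uu,[ (vv,P[vv,uu].round(3)) for vv in (166,167,168)])
# tall stuff around
for lo,hi in((.45,.2),):
    pass
k=(P[...,2]>.1)&(P[...,0]>.3)&(P[...,0]<.75)&(P[...,1]>-.4)&(P[...,1]<.4)
g={}
for p in P[k]: 
    key=(int(p[0]//.05)*5,int(np.floor(p[1]/.05))*5); g[key]=max(g.get(key,0),p[2])
print({k:round(float(v),2) for k,v in sorted(g.items())})
E
```

```text
[0.64961785 0.20938986 0.008     ] [0.50708059 0.17383152 0.008     ] [0.70644952 0.01186168 0.008     ] 0.14690563135561177 0.20554127866960117
yaw edge 0.24447687999677253 0.2801477156702823
grip 321 [0.46406175 0.15215045 0.18693825] [-0.95433831 -0.29729223  0.02925274] -2.8396039401243733 [0.43207917 0.13601185 0.1752237 ] [0.49807103 0.16499573 0.19632959]
336 [(166, array([0.545, 0.085, 0.177])), (167, array([0.545, 0.086, 0.175])), (168, array([0.545, 0.088, 0.174]))]
339 [(166, array([0.546, 0.035, 0.153])), (167, array([0.546, 0.035, 0.151])), (168, array([0.546, 0.04 , 0.15 ]))]
342 [(166, array([0.54 , 0.032, 0.152])), (167, array([0.54 , 0.037, 0.152])), (168, array([0.54 , 0.035, 0.149]))]
345 [(166, array([0.534, 0.035, 0.154])), (167, array([0.534, 0.033, 0.151])), (168, array([0.534, 0.031, 0.148]))]
348 [(166, array([0.528, 0.028, 0.152])), (167, array([0.527, 0.032, 0.151])), (168, array([0.527, 0.033, 0.149]))]
351 [(166, array([0.521, 0.031, 0.154])), (167, array([0.521, 0.028, 0.15 ])), (168, array([0.521, 0.031, 0.149]))]
354 [(166, array([0.515, 0.025, 0.152])
[... 152 characters left out ...]
)), (168, array([0.509, 0.026, 0.148]))]
360 [(166, array([ 0.531, -0.285,  0.002])), (167, array([ 0.531, -0.277,  0.002])), (168, array([ 0.53 , -0.271,  0.002]))]
{(30, -25): 0.15, (30, -20): 0.15, (30, -15): 0.15, (30, -10): 0.15, (35, -20): 0.12, (35, -15): 0.13, (35, -10): 0.13, (40, -20): 0.12, (40, -15): 0.13, (40, 10): 0.2, (40, 15): 0.18, (45, 10): 0.2, (45, 15): 0.2, (50, 0): 0.16, (50, 5): 0.18, (50, 10): 0.19, (50, 15): 0.19, (55, -5): 0.13, (55, 0): 0.16, (55, 5): 0.18, (55, 10): 0.17, (60, -40): 0.17, (60, 5): 0.14, (60, 10): 0.17, (60, 15): 0.15, (65, -40): 0.17, (65, -35): 0.19, (65, 10): 0.15, (70, -40): 0.2, (70, -35): 0.22, (70, -20): 0.11, (70, 15): 0.14, (70, 20): 0.11}
```

```bash
cat >> h.py <<'E'
YAW=.28;O=np.array([.600,.1125])
from scipy.spatial.transform import Rotation as Ro
def w2(x,y): c,s=np.cos(YAW),np.sin(YAW); return O+np.array([c*x-s*y,s*x+c*y])/1000
def inw(p): c,s=np.cos(YAW),np.sin(YAW); d=(np.array(p)[:2]-O)*1000; return np.array([c*d[0]+s*d[1],-s*d[0]+c*d[1],p[2]*1000]).round(1)
def to(x,y,z):
    st=manip.sense(); R=Ro.from_quat(st['tool_rot']).as_matrix(); g=np.append(w2(x,y),z/1000)
    print('t',st['t'],'now(winch)',inw(st['tcp_pos']),'toolx yaw',np.arctan2(R[1,0],R[0,0]).round(4),'dp cm',(R.T@(g-st['tcp_pos'])*100).round(2),'F',st['force'].round(2),'gap',round(st['finger_gap'],3))
E
python3 -c "
from h import *
to(-102,-28,300)"
```

```text
t 0.15 now(winch) [-523.7 -561.1  249.5] toolx yaw 0.4147 dp cm [ 48.95 -47.17  -4.95] F [0.86 0.94 0.51] gap 1.002
```

```bash
python3 -m creep '{"claw":[0,0,0,0,0,0,0,0,0,0,0,0],"dp":[[1,-1,-2],[3,-3,-4],[6,-6,-5],[10,-9.6,-5],[14,-13.4,-5],[18,-17.2,-5],[22,-21,-5],[26,-25,-5],[30,-28.8,-5],[34,-32.6,-5],[38,-36.4,-5],[41,-39.4,-5]],"roll":[0.02,0.05,0.08,0.11,0.135,0.135,0.135,0.135,0.135,0.135,0.135,0.135]}' 60; python3 -c "
from h import *
to(-102,-28,260)"
```

```text
t: 1.35
tcp_pos: [0.4561, -0.0755, 0.3004]
tool_rot: [0.99, 0.139, 0.0, 0.0]
force: [0.4, -0.0, 0.4]
finger_gap: -0.003
t 1.35 now(winch) [-190.3 -140.9  300.4] toolx yaw 0.2796 dp cm [  8.82 -11.3    4.03] F [ 0.37 -0.01  0.35] gap -0.003
```

```bash
python3 -m creep '{"claw":[0,0,0,0,0,0],"dp":[[2,-3,0],[5,-6,0],[7,-9,0],[8.5,-11,1],[8.8,-11.3,2],[8.8,-11.3,2]],"roll":[0,0,0,0,0,0]}'; python3 -c "
from h import *
to(-102,-28,156)
for n in('scene','side','wrist'): snap(n,n+'1')
s=load('side1');im=s['image'][100:250,250:450,::-1]; cv2.imwrite('pics/side1z.png',cv2.resize(im,None,fx=4,fy=4,interpolation=cv2.INTER_CUBIC))
"
```

```text
t: 1.95
tcp_pos: [0.5079, 0.0558, 0.2786]
tool_rot: [0.99, 0.14, -0.002, -0.0]
force: [0.0, 0.2, 0.1]
finger_gap: 0.001
t 1.95 now(winch) [-104.2  -29.   278.6] toolx yaw 0.2816 dp cm [ 0.27 -0.09 12.26] F [0.01 0.18 0.12] gap 0.001
```

View pics/side1z.png

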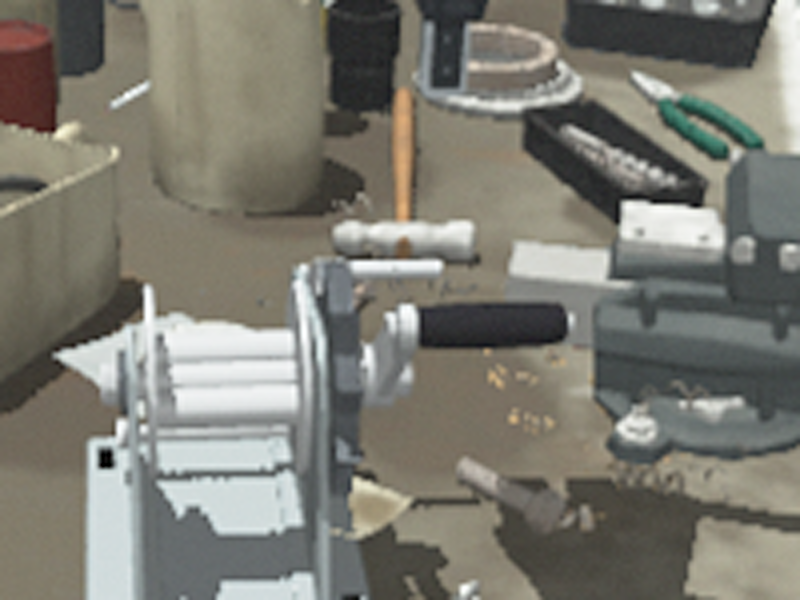

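View pics/wrist1.png

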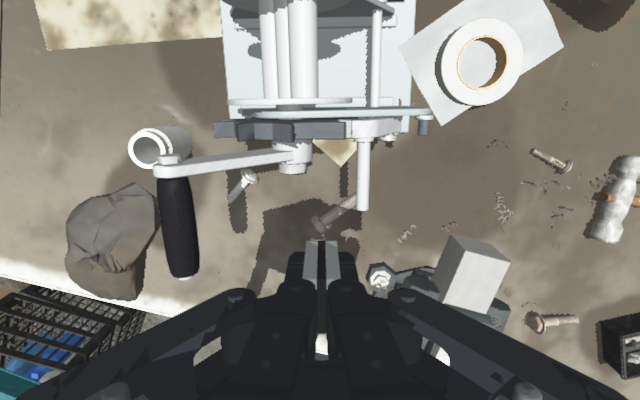

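View pics/scene1.png

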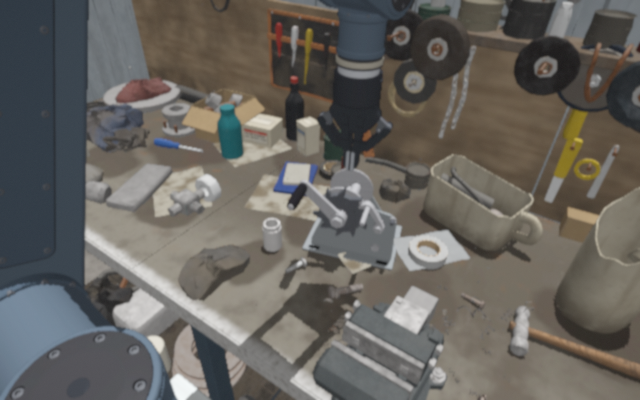

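The wrist view shows the peg at columns 357–370 (tip at row 208), the grip at (177,225), the hub end at (292,165) and the fingertips at (320,245). The scene view shows the whole winch around (350,215). I'll check the frame against wrist depth.

```bash
python3 -c "
from h import *
s=load('wrist1')
for n,u,v in[('peg tip',364,205),('peg mid',363,180),('peg root',363,150),('hub front',292,172),('hubtop',292,155),('grip',180,265),('grip',172,190),('wheel',265,128),('armend',165,170),('plate FL', 226,100),('fingertip',310,245),('fingertip',331,245),('tipedge',303,280),('tipedge',340,280)]: print(n,inw(pt(s,u,v,1)))
s=load('scene1')
for n,x,y,z in[('grip',-120,71,186),('peg',-100,-57,149),('hub',-85,0,115)]:
  p=np.append(w2(x,y),z/1000); print(n,proj(s,p),proj(load('wrist1'),p),proj(load('side1'),p))
im=s['image'][150:275,260:425,::-1]; cv2.imwrite('pics/scene1z.png',cv2.resize(im,None,fx=4,fy=4,interpolation=cv2.INTER_CUBIC))
"
```

```text
peg tip [-111.1  -62.7  152.3]
peg mid [-91.5 -61.2 152.3]
peg root [-69.  -60.5 152.3]
hub front [-90.9  -5.9 125.3]
hubtop [-75.9  -6.7 131.5]
grip [-141.2   65.7  192.2]
grip [-88.9  65.1 191.5]
wheel [-52.6   9.3 159. ]
armend [-75.5  67.  193.7]
plate FL [-34.   77.6  -0.2]
fingertip [-92.5 -25.1 269.3]
fingertip [-92.7 -34.  268.8]
tipedge [-91.3 -23.8 300.5]
tipedge [-91.4 -36.1 300.4]
grip (np.float64(294.9715464131555), np.float64(194.1393981197448)) (np.float64(172.28660831860557), np.float64(232.380294586766)) (np.float64(373.0272390431749), np.float64(180.72468377742706))
peg (np.float64(361.133610597768), np.float64(217.08252369657123)) (np.float64(356.58378334795043), np.float64(189.90998984507027)) (np.float64(351.65573694990593), np.float64(167.96937116613776))
hub (np.float64(334.1641190852087), np.float64(219.62036287747324)) (np.float64(285.91354875227904), np.float64(162.6823084046073)) (np.float64(347.39087913490266), np.float64(195.17533938450694))
```

View pics/scene1z.png

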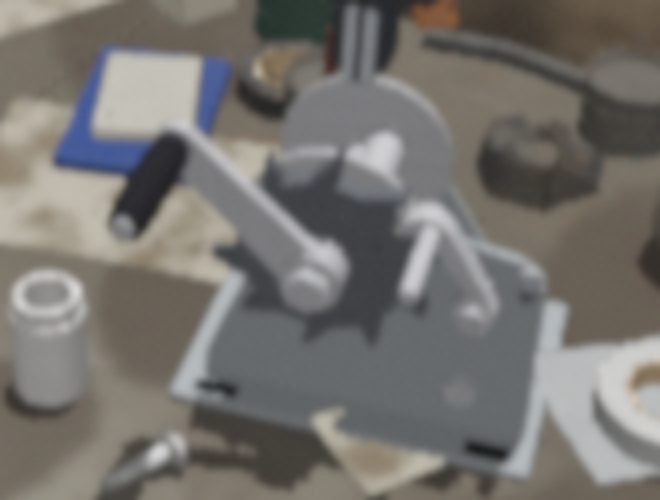

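The side and wrist views agree that the winch sits about 4.5 mm further right (its own y) than my corner estimate, so I shift the frame and then descend to the left of the peg.

```bash
sed -i 's/O=np.array(\[.600,.1125\])/O=np.array([.6012,.1082])/' h.py; python3 -c "
from h import *
to(-106,-26,156)"
```

```text
t 2.1 now(winch) [-103.7  -26.2  280.3] toolx yaw 0.2785 dp cm [-0.22 -0.03 12.43] F [-0.31  0.75  0.11] gap -0.001
```

```bash
python3 -m creep '{"claw":[0,0,0,0,0,0,0],"dp":[[-0.2,0,3],[-0.2,0,6],[-0.2,0,9],[-0.2,0,11],[-0.2,0,12],[-0.2,0,12.4],[-0.2,0,12.4]],"roll":[0,0,0,0,0,0,0]}'; python3 -c "
from h import *
to(-106,-45,156)
s=snap('scene','scene2');im=s['image'][150:275,260:425,::-1]; cv2.imwrite('pics/scene2z.png',cv2.resize(im,None,fx=4,fy=4,interpolation=cv2.INTER_CUBIC))
"
```

```text
t: 2.8
tcp_pos: [0.5075, 0.0543, 0.1566]
tool_rot: [0.99, 0.139, 0.0, 0.0]
force: [-0.7, -0.4, -0.8]
finger_gap: 0.001
t 2.8 now(winch) [-104.9  -26.   156.6] toolx yaw 0.2789 dp cm [-0.1   1.9   0.07] F [-0.67 -0.43 -0.83] gap 0.001
```

View pics/scene2z.png

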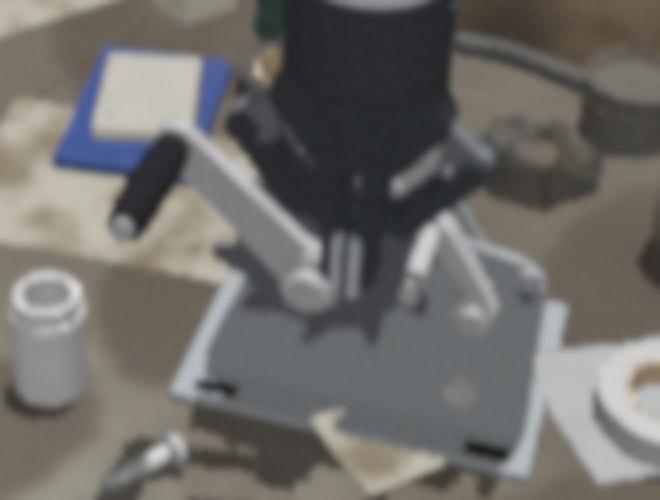

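```bash
python3 -m creep '{"claw":[0,0,0,0,0,0,0,0],"dp":[[0,0.7,0],[0,1.3,0],[0,1.9,0],[0,2.5,0],[0,3.1,0],[0,3.7,0],[0,4.2,0],[0,4.4,0]],"roll":[0,0,0,0,0,0,0,0]}'; python3 -c "
from h import *
to(-106,-75,156)
s=snap('scene','scene3');im=s['image'][150:275,260:425,::-1]; cv2.imwrite('pics/scene3z.png',cv2.resize(im,None,fx=4,fy=4,interpolation=cv2.INTER_CUBIC))
"
```

```text
t: 3.65
tcp_pos: [0.5196, 0.0118, 0.1562]
tool_rot: [0.99, 0.139, 0.0, 0.0]
force: [0.3, -0.3, -0.7]
finger_gap: 0.004
t 3.65 now(winch) [-105.1  -70.   156.2] toolx yaw 0.2793 dp cm [-0.09  0.5   0.02] F [ 0.26 -0.31 -0.75] gap 0.004
```

View pics/scene3z.png

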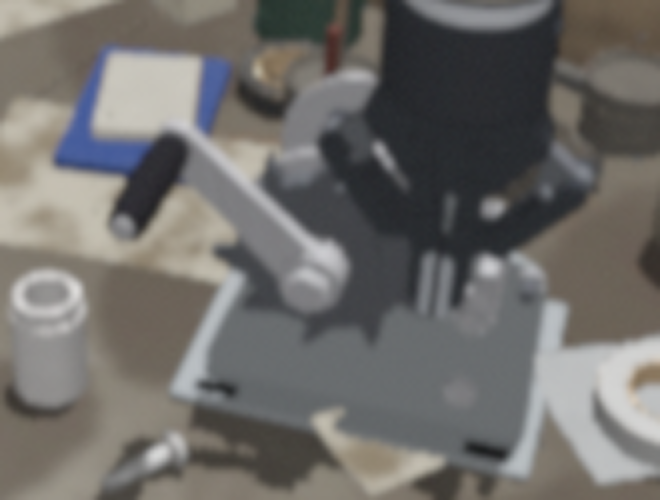

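The pawl is about upright, with the peg tip at zoom (487,265) still against the finger, so I push further.

```bash
python3 -m creep '{"claw":[0,0,0,0,0,0],"dp":[[0,0.5,0],[0,1.0,0],[0,1.5,0],[0,1.5,0],[0,1.5,0],[0,1.5,0]],"roll":[0,0,0,0,0,0]}'; python3 -c "
from h import *
to(-106,-75,156)
s=snap('scene','scene4');im=s['image'][150:275,260:425,::-1]; cv2.imwrite('pics/scene4z.png',cv2.resize(im,None,fx=4,fy=4,interpolation=cv2.INTER_CUBIC))
"
```

```text
t: 4.3
tcp_pos: [0.5233, -0.0018, 0.1563]
tool_rot: [0.99, 0.139, -0.0, -0.0]
force: [0.4, -0.1, -0.1]
finger_gap: -0.001
t 4.3 now(winch) [-105.3  -84.1  156.3] toolx yaw 0.2798 dp cm [-0.07 -0.91  0.03] F [ 0.41 -0.11 -0.12] gap -0.001
```

View pics/scene4z.png

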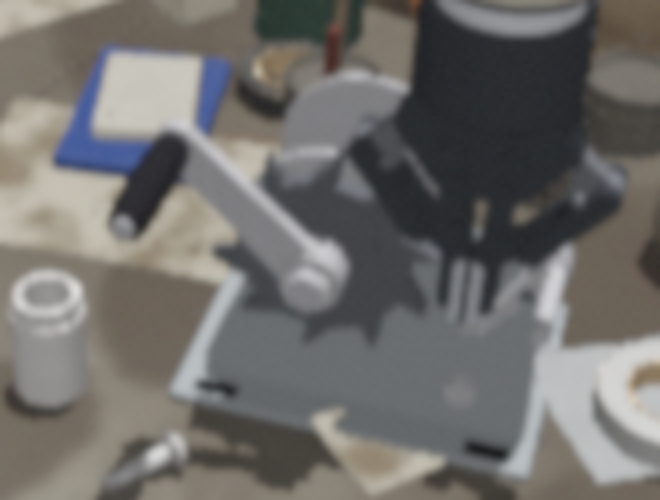

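The pawl has fallen onto its stop, with the peg at zoom (548,300). Next I measure the grip angle and retreat up and over to the left of the crank.

```bash
cat >> h.py <<'E'
def onx(s,u,v,X):
    o=ray(s,u,v,0); d=ray(s,u,v,1)-o; ex=np.array([np.cos(YAW),np.sin(YAW),0]); O3=np.append(O,0)
    k=(X/1000-(o-O3)@ex)/(d@ex); p=inw(o+d*k); return p,np.degrees(np.arctan2(p[1],p[2]-115)),np.hypot(p[1],p[2]-115)
E
python3 -c "
from h import *
s=load('scene4')
print(onx(s,260+124/4-.4,150+226/4-.4,-155), onx(s,260+312/4,150+288/4,-91))
to(-105,-84,290); to(-122,115,290)"
```

```text
(array([-155. ,   70.8,  183.9]), np.float64(45.77920736972429), np.float64(98.79195311360131)) (array([-91. ,  -5.3, 116.2]), np.float64(-77.2424678391233), np.float64(5.43415126767741))
t 4.35 now(winch) [-105.2  -84.1  156.3] toolx yaw 0.2799 dp cm [ 2.000e-02 -1.000e-02 -1.337e+01] F [0.96 0.93 0.44] gap 0.002
t 4.35 now(winch) [-105.2  -84.1  156.3] toolx yaw 0.2799 dp cm [ -1.68 -19.91 -13.37] F [0.96 0.93 0.44] gap 0.002
```

```bash
python3 -m creep '{"claw":[0,0,0,0,0,0,0,0,0,0,0,0],"dp":[[0,-0.5,-3],[0,-0.5,-7],[0,-0.5,-10.5],[0,-1.5,-13],[-0.5,-5,-13.4],[-1,-9,-13.4],[-1.7,-13,-13.4],[-1.7,-17,-13.4],[-1.7,-19.5,-13.4],[-1.7,-20,-12],[-1.7,-20,-9],[-1.7,-20,-9]],"roll":[0,0,0,0,0,0,0,0,0,0,0,0]}'; python3 -c "
from h import *
to(-122,115,188)
s=snap('scene','scene5');im=s['image'][150:275,260:425,::-1]; cv2.imwrite('pics/scene5z.png',cv2.resize(im,None,fx=4,fy=4,interpolation=cv2.INTER_CUBIC))
snap('wrist','wrist5')
"
```

```text
t: 5.55
tcp_pos: [0.4489, 0.1858, 0.2437]
tool_rot: [0.99, 0.14, -0.004, 0.0]
force: [-1.5, -0.9, -0.6]
finger_gap: 0.001
t 5.55 now(winch) [-124.9  116.6  243.7] toolx yaw 0.2811 dp cm [0.33 0.17 5.56] F [-1.55 -0.9  -0.6 ] gap 0.001
```

View pics/scene5z.png

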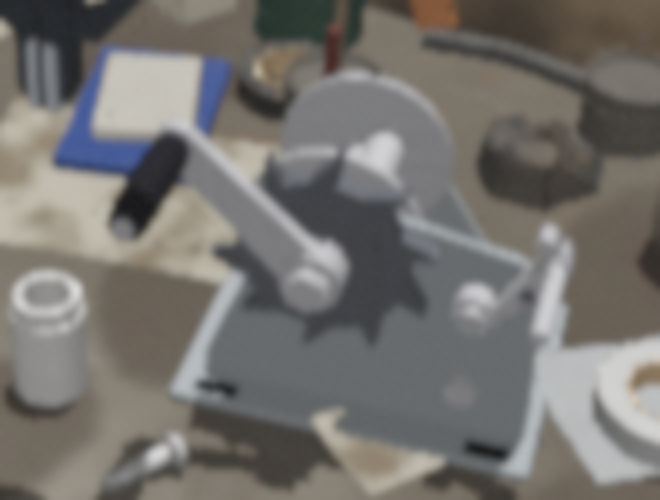

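View pics/wrist5.png

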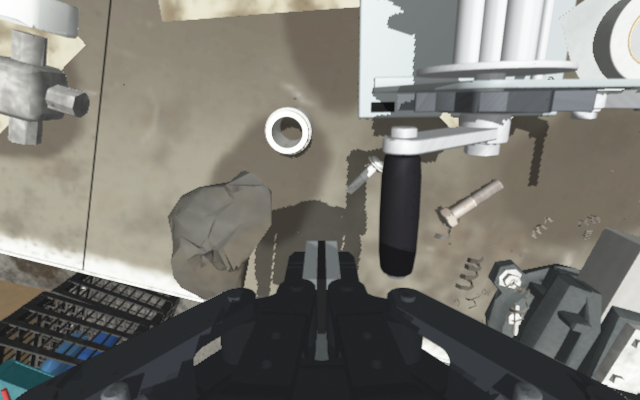

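The pawl lies clear and the finger is left of the grip. Before descending I check the height of the finger linkage flare relative to the tip.

```bash
python3 -c "
from h import *
s=load('wrist5'); 
for u,v in[(330,245),(345,262),(352,280),(375,295),(405,297),(440,315),(520,360)]: print(u,v,inw(pt(s,u,v,1))-np.array([-124.9,116.6,243.7-19]))
"
```

```text
330 245 [12.7 -3.6  9.9]
345 262 [ 8.4 -9.5 16.9]
352 280 [ 13.7 -10.2  40.7]
375 295 [-157.9  -65.6 -224.9]
405 297 [ 14.9 -25.   52.7]
440 315 [ 13.9 -33.1  60.2]
520 360 [ 13.7 -46.   77.2]
```

```bash
python3 -m creep '{"claw":[0,0,0,0],"dp":[[0,0,3],[0,0,5],[0,0,5.5],[0,0,5.5]],"roll":[0,0,0,0]}'; python3 -c "
from h import *
to(-122,55,208)"
```

```text
t: 6.05
tcp_pos: [0.4524, 0.1855, 0.1918]
tool_rot: [0.99, 0.139, 0.0, -0.0]
force: [-0.9, 0.5, -0.3]
finger_gap: 0.002
t 6.05 now(winch) [-121.7  115.4  191.8] toolx yaw 0.2792 dp cm [-0.03  6.04 -1.62] F [-0.86  0.46 -0.28] gap 0.002
```

```bash
python3 -m creep '{"claw":[0,0,0,0,0,0,0,0,0,0,0,0],"dp":[[0,0.7,0],[0,1.3,0],[0,1.8,0],[0,2.2,0],[0,2.7,-0.2],[0,3.2,-0.5],[0,3.7,-0.8],[0,4.2,-1.1],[0,4.7,-1.4],[0,5.2,-1.6],[0,5.5,-1.7],[0,5.5,-1.7]],"roll":[0,0,0,0,0,0,0,0,0,0,0,0]}'; python3 -c "
from h import *
to(-122,41,217)
s=snap('scene','scene6');im=s['image'][140:265,260:425,::-1]; cv2.imwrite('pics/scene6z.png',cv2.resize(im,None,fx=4,fy=4,interpolation=cv2.INTER_CUBIC))
"
```

```text
t: 7.25
tcp_pos: [0.4675, 0.1336, 0.2096]
tool_rot: [0.99, 0.139, 0.001, -0.001]
force: [-1.1, 4.5, 2.8]
finger_gap: -0.0
t 7.25 now(winch) [-121.5   61.3  209.6] toolx yaw 0.2792 dp cm [-0.05  2.03 -0.75] F [-1.11  4.48  2.82] gap -0.0
```

View pics/scene6z.png

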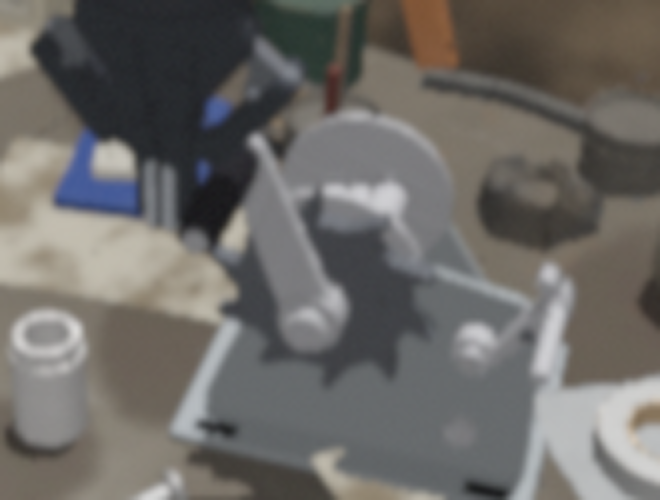

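The grip end is now at zoom (197,238), in contact at about 5 N; the pawl is still on its stop and the winch base looks unmoved.

```bash
python3 -c "
from h import *
s=load('scene6'); print(onx(s,260+197/4-.4,140+239/4-.4,-155))
to(-122,41,217)"
```

```text
(array([-155. ,   35.3,  208.5]), np.float64(20.68353298327562), np.float64(99.941682995635))
t 7.3 now(winch) [-121.7   61.2  209.1] toolx yaw 0.2791 dp cm [-0.03  2.02 -0.79] F [-1.08  3.97  2.9 ] gap -0.004
```

```bash
python3 -m creep '{"claw":[0,0,0,0,0,0],"dp":[[0,0.4,-0.2],[0,0.8,-0.4],[0,1.2,-0.5],[0,1.5,-0.5],[0,1.5,-0.5],[0,1.5,-0.5]],"roll":[0,0,0,0,0,0]}'; python3 -c "
from h import *
to(-122,41,217)
s=snap('scene','scene7');im=s['image'][140:265,260:425,::-1]; cv2.imwrite('pics/scene7z.png',cv2.resize(im,None,fx=4,fy=4,interpolation=cv2.INTER_CUBIC))
"
```

```text
t: 7.9
tcp_pos: [0.4712, 0.1176, 0.213]
tool_rot: [0.99, 0.139, -0.0, 0.001]
force: [0.0, 1.9, 0.3]
finger_gap: -0.004
t 7.9 now(winch) [-122.3   44.9  213. ] toolx yaw 0.2798 dp cm [ 0.03  0.4  -0.4 ] F [0.01 1.87 0.26] gap -0.004
```

View pics/scene7z.png

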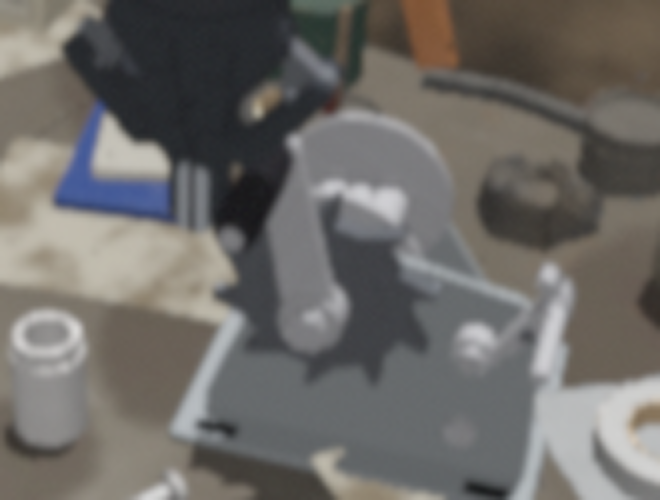

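```bash
python3 -c "
from h import *
s=load('scene7')
for u,v in((232,238),(230,237),(234,240)): print(onx(s,260+u/4-.4,140+v/4-.4,-155))
# tooth comparison
a=load('scene4')['image'];b=load('scene7')['image']
z=np.hstack([cv2.resize(x[195:240,310:375,::-1],None,fx=6,fy=6,interpolation=cv2.INTER_CUBIC) for x in(a,b)]);cv2.imwrite('pics/cmp7.png',z)
"
```

```text
(array([-155. ,   18.9,  213.2]), np.float64(10.894182986837942), np.float64(100.00224997468806))
(array([-155. ,   19.9,  213.5]), np.float64(11.421750793246598), np.float64(100.49009901477856))
(array([-155. ,   18. ,  212.3]), np.float64(10.480933458751247), np.float64(98.9509474436703))
```

View pics/cmp7.png

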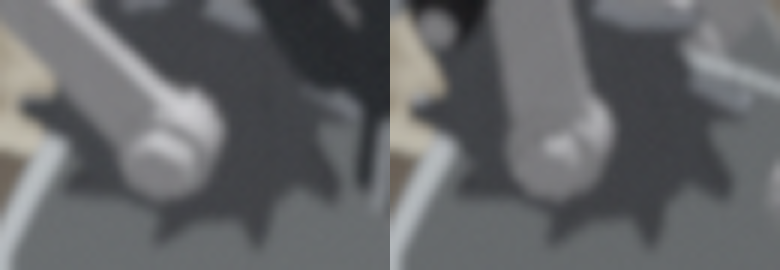

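The wheel has turned 34.9° (0.61 rad), which puts the ratchet at about 0.47–0.59. The tooth pattern in the comparison nearly repeats (tip at (160,242) in both), and the pawl is still clear. Now I back off left, go up and cross over to the right of the peg.

```bash
python3 -m creep '{"claw":[0,0,0,0,0,0,0],"dp":[[0,-0.5,0],[0,-2,0],[0,-3.5,-1],[0,-4,-4],[0,-4,-7],[0,-4,-9],[0,-4,-9]],"roll":[0,0,0,0,0,0,0]}'; python3 -c "
from h import *
to(-106,-150,300)
to(-106,-150,147)
s=snap('scene','scene8');im=s['image'][140:265,260:425,::-1]; cv2.imwrite('pics/scene8z.png',cv2.resize(im,None,fx=4,fy=4,interpolation=cv2.INTER_CUBIC))
"
```

```text
t: 8.65
tcp_pos: [0.4618, 0.1572, 0.3059]
tool_rot: [0.99, 0.14, 0.003, 0.0]
force: [0.0, 1.0, 0.1]
finger_gap: 0.001
t 8.65 now(winch) [-120.4   85.6  305.9] toolx yaw 0.2805 dp cm [ 1.42 23.56  0.64] F [0.02 1.05 0.13] gap 0.001
t 8.65 now(winch) [-120.4   85.6  305.9] toolx yaw 0.2805 dp cm [ 1.32 23.54 15.94] F [0.02 1.05 0.13] gap 0.001
```

View pics/scene8z.png

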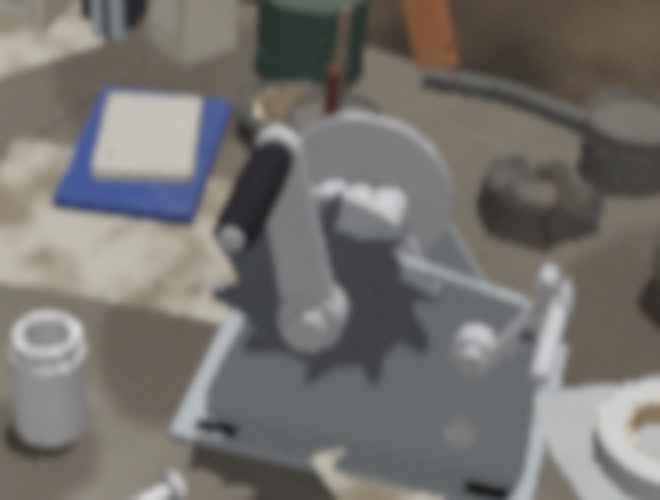

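The crank stayed put (grip end at zoom (232,238)) and the pawl is on its stop with the peg tip at (543,370). I move across.

```bash
python3 -m creep '{"claw":[0,0,0,0,0,0,0,0,0,0],"dp":[[0,3,0],[0.5,7,0],[1,11,0],[1.3,15,0],[1.3,19,0],[1.3,22,0],[1.3,23.5,0],[1.3,23.5,3],[1.3,23.5,6],[1.3,23.5,6]],"roll":[0,0,0,0,0,0,0,0,0,0]}'; python3 -c "
from h import *
to(-106,-150,147)
s=snap('scene','scene9');im=s['image'][140:265,260:425,::-1]; cv2.imwrite('pics/scene9z.png',cv2.resize(im,None,fx=4,fy=4,interpolation=cv2.INTER_CUBIC))
s=snap('wrist','wrist9')
"
```

```text
t: 9.7
tcp_pos: [0.5338, -0.0639, 0.2387]
tool_rot: [0.99, 0.139, -0.005, -0.003]
force: [-0.2, 0.1, 1.2]
finger_gap: 0.0
t 9.7 now(winch) [-112.4 -146.7  238.7] toolx yaw 0.2798 dp cm [0.73 0.39 9.16] F [-0.18  0.14  1.23] gap 0.0
```

View pics/wrist9.png

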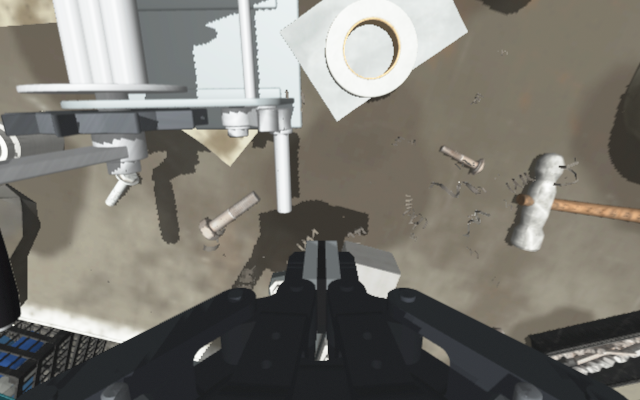

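The peg is at columns 275–290 (tip at row 210), left of the finger. The pale vise block at (375,265) needs a height check.

```bash
python3 -c "
from h import *
s=load('wrist9')
for n,u,v in[('peg',284,205),('peg',282,160),('block',385,265),('block',350,243),('block',370,280),('vise',275,283)]: p=pt(s,u,v,1); print(n,inw(p),p.round(3))
to(-102,-150,147)"
```

```text
peg [-108.8 -121.8  144.5] [ 0.53  -0.039  0.144]
peg [ -78.5 -121.3  143.9] [ 0.559 -0.03   0.144]
block [-188.6 -205.7   75.5] [ 0.477 -0.142  0.075]
block [-178.8 -175.1   47.7] [ 0.478 -0.11   0.048]
block [-198.  -190.7   86.4] [ 0.464 -0.13   0.086]
vise [-242.   -93.7   16.5] [ 0.395 -0.049  0.016]
t 9.8 now(winch) [-109.6 -148.4  242.6] toolx yaw 0.2804 dp cm [0.78 0.18 9.56] F [ 1.43 -0.63 -0.38] gap -0.002
```

```bash
python3 -m creep '{"claw":[0,0,0,0,0,0],"dp":[[0.3,0,3],[0.6,0,6],[0.6,0,8.5],[0.6,0,9.5],[0.6,0,9.5],[0.6,0,9.5]],"roll":[0,0,0,0,0,0]}'; python3 -c "
from h import *
to(-104,-105,147)
s=snap('scene','scene10');im=s['image'][140:265,260:425,::-1]; cv2.imwrite('pics/scene10z.png',cv2.resize(im,None,fx=4,fy=4,interpolation=cv2.INTER_CUBIC))
"
```

```text
t: 10.4
tcp_pos: [0.5444, -0.0639, 0.1497]
tool_rot: [0.99, 0.14, 0.001, 0.001]
force: [-0.0, 0.3, 0.5]
finger_gap: -0.004
t 10.4 now(winch) [-102.1 -149.7  149.7] toolx yaw 0.2802 dp cm [-0.19 -4.47  0.27] F [-0.02  0.34  0.52] gap -0.004
```

View pics/scene10z.png

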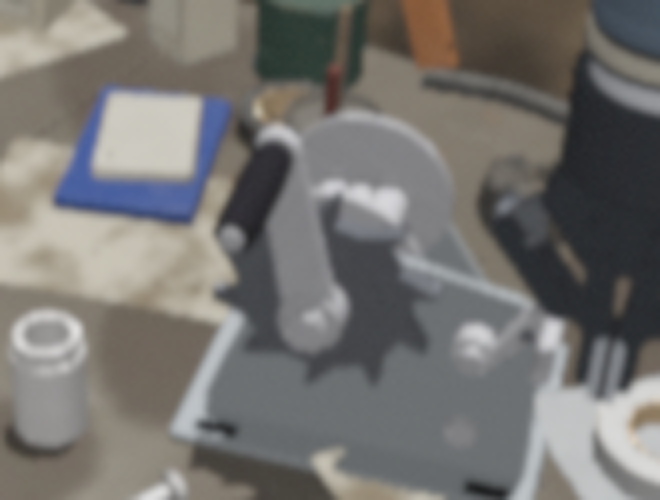

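```bash
python3 -m creep '{"claw":[0,0,0,0,0,0,0,0,0,0,0],"dp":[[0,-0.6,0],[0,-1.2,0],[0,-1.7,0],[0,-2.2,0],[0,-2.7,0],[0,-3.2,0],[0,-3.7,0],[0,-4.2,0],[0,-4.7,0],[0,-5.0,0],[0,-5.0,0]],"roll":[0,0,0,0,0,0,0,0,0,0,0]}'; python3 -c "
from h import *
to(-104,-90,147)
s=snap('scene','scene11');im=s['image'][140:265,260:425,::-1]; cv2.imwrite('pics/scene11z.png',cv2.resize(im,None,fx=4,fy=4,interpolation=cv2.INTER_CUBIC))
"
```

```text
t: 11.55
tcp_pos: [0.5291, -0.015, 0.1481]
tool_rot: [0.99, 0.14, -0.0, -0.0]
force: [0.5, -0.1, 0.1]
finger_gap: -0.002
t 11.55 now(winch) [-103.4  -98.5  148.1] toolx yaw 0.2806 dp cm [-0.06 -0.85  0.11] F [ 0.53 -0.08  0.08] gap -0.002
```

View pics/scene11z.png

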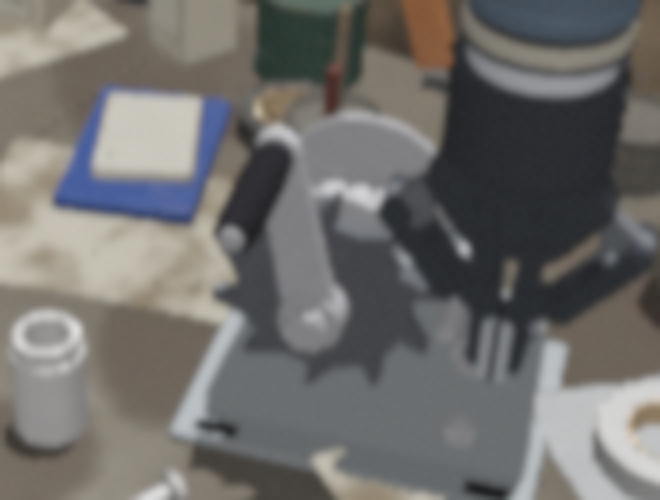

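The pawl is near balance (peg around zoom (450,325)), so I push a little more.

```bash
python3 -m creep '{"claw":[0,0,0,0,0,0],"dp":[[0,-0.5,0],[0,-0.9,0],[0,-1.2,0],[0,-1.2,0],[0,-1.2,0],[0,-1.2,0]],"roll":[0,0,0,0,0,0]}'; python3 -c "
from h import *
to(-104,-90,147)
s=snap('scene','scene12');im=s['image'][140:265,260:425,::-1]; cv2.imwrite('pics/scene12z.png',cv2.resize(im,None,fx=4,fy=4,interpolation=cv2.INTER_CUBIC))
"
```

```text
t: 12.2
tcp_pos: [0.5263, -0.0043, 0.1483]
tool_rot: [0.99, 0.139, 0.0, 0.0]
force: [-0.1, -0.1, 0.3]
finger_gap: 0.005
t 12.2 now(winch) [-103.1  -87.4  148.3] toolx yaw 0.2797 dp cm [-0.09  0.26  0.13] F [-0.11 -0.08  0.34] gap 0.005
```

View pics/scene12z.png

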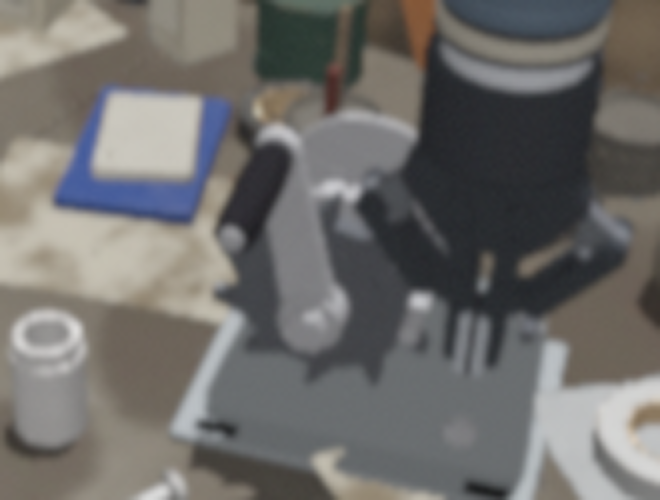

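The peg is at zoom (410,335), exactly its original seated place. I retreat right, then up, and compare.

```bash
python3 -m creep '{"claw":[0,0,0,0,0,0,0,0],"dp":[[0,0.8,0],[0,2,0],[0,3,-1],[0,4,-4],[0,4.5,-8],[-1,5,-12],[-1,5,-13],[-1,5,-13]],"roll":[0,0,0,0,0,0,0,0]}'; python3 -c "
from h import *
to(-104,-90,147)
s=snap('scene','scene13')
a=load('scene1')['image'];b=s['image']
z=np.hstack([cv2.resize(x[150:275,280:410,::-1],None,fx=3,fy=3,interpolation=cv2.INTER_CUBIC) for x in(a,b)]);cv2.imwrite('pics/cmp13.png',z)
s=snap('side','side13')
a=load('side0')['image'];b=s['image']
z=np.hstack([cv2.resize(x[150:300,260:390,::-1],None,fx=3,fy=3,interpolation=cv2.INTER_CUBIC) for x in(a,b)]);cv2.imwrite('pics/cmps13.png',z)
"
```

```text
t: 13.05
tcp_pos: [0.5316, -0.0563, 0.2809]
tool_rot: [0.99, 0.139, 0.003, 0.001]
force: [-0.1, 0.4, -1.5]
finger_gap: 0.001
t 13.05 now(winch) [-112.3 -138.8  280.9] toolx yaw 0.2785 dp cm [ 0.76 -4.93 13.38] F [-0.14  0.39 -1.46] gap 0.001
```

View pics/cmp13.png

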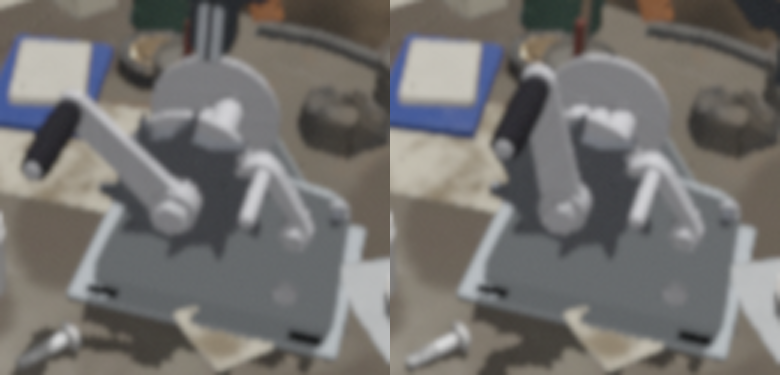

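View pics/cmps13.png

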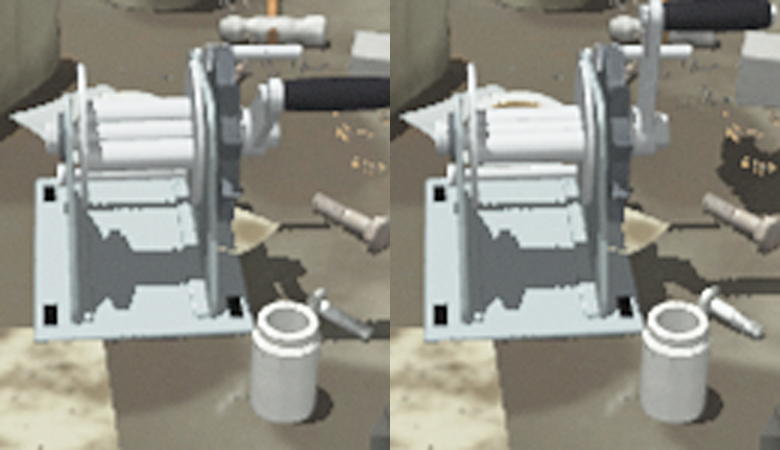

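Peg, winch and loose parts coincide between the before and after views, and only the crank has moved. One numeric check of the peg row, then I hand in.

```bash
python3 -c "
from h import *
for f in('side0','side13'):
  s=load(f); z=s['z_map'][158:176,344:357]; m=(z>0)&(z<1.05); r,c=np.nonzero(m); print(f,r.mean()+158,m.sum(), np.median(z[m]))
a,b=[cv2.cvtColor(load(f)['image'][140:270,290:410],cv2.COLOR_RGB2GRAY).astype(np.int16) for f in('scene1','scene13')]
print('pawl region diff',abs(a-b)[50:100,70:100].mean())
print(manip.sense()['qd'].round(3))
"
```

```text
side0 166.54716981132074 53 0.9449796
side13 165.42857142857142 147 0.85700035
pawl region diff 2.4033333333333333
[ 0.009  0.026  0.023  0.002 -0.     0.001]
```

```bash
python3 -c "
from h import *
for f in('side0','side13'):
  s=load(f); z=s['z_map'][158:176,339:357]; m=(z>.92)&(z<.98)&(np.arange(158,176)[:,None]>162); r,c=np.nonzero(m); print(f,r.mean()+158,m.sum(), np.median(z[m]))
  s['R']; print([inw(pt(s,u,167)) for u in(343,349,354)])
  im=s['image'][155:180,330:370,::-1]; cv2.imwrite('pics/peg_'+f+'.png',cv2.resize(im,None,fx=10,fy=10))
x=np.hstack([cv2.imread('pics/peg_side0.png'),cv2.imread('pics/peg_side13.png')]);cv2.imwrite('pics/pegcmp.png',x)
"
```

```text
side0 166.69230769230768 78 0.9445925
[array([-81.5, -54.7, 150.6]), array([-94. , -51.7, 151.8]), array([-105.4,  -55.4,  149.8])]
side13 166.66666666666666 51 0.94432473
[array([-81.3, -53.5, 151.2]), array([-81.1,  28.1, 191.6]), array([-105.8,  -57.6,  148.7])]
```

View pics/pegcmp.png

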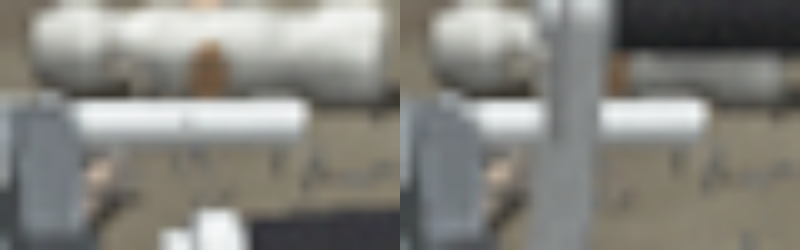

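The peg sits at the same row before and after (about 166.7), so the pawl is fully seated and I hand the job in.

```bash
python3 -c "
from h import *
print(workorder.sign_off()); print(manip.sense()['t'])"
```

```text
the job is handed in; nothing more can be done
None
the job is handed in; nothing more can be done
```

The job is done and handed in at about 13 s of the 51 s allowed. No verdict was reported, so what follows is my own camera checks.

- **Moves:** With the shut fingertip I threw the pawl over onto its stop. I then pushed the crank back by 34.9° (about 0.61 rad), with about 5 N measured at the tool, and tipped the pawl back until it dropped into the next tooth gap. I backed the arm off clear above the bench before handing in.
- **Pawl:** The peg sits at the same image row before and after (166.69 and 166.67 in the side view), so the pawl is down in the gap as it was at the start.
- **Wheel:** The grip moved from 45.8° to 10.9° left of the top. That puts the ratchet at about 0.47–0.59, because the starting play isn't known exactly.
- **Winch and loose parts:** The winch, the bush and both bolts' visible parts show no shift between the before and after pictures. I didn't compare the tape's final position closely; nothing came near it.
- **Disagreements:** My first winch position, from the base-plate corners, was off by about 4.5 mm from the peg and wrist views, and I corrected it before touching anything. One peg check first mixed in the crank grip, and I redid it.

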